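# Cover the rhinestone tray on its turning fixture

### The arm

A 7-joint arm with a two-finger parallel gripper is mounted at the origin on the work surface. World frame = base frame: x ahead of the robot, y to its left, z up, the work surface at z = 0. Lengths are in m, angles in rad, forces in N, time in s.
With the tool pointing down it reaches from about 0.4 to 0.85 m from the base axis. Payload 10.4 kg.
Tool frame: the origin (TCP) lies at the very end of the fingers, on their centre line; the grasp point (between the pads) lies 19 mm behind it; x points along the fingers, z is the direction in which the jaws open and shut, and the axes are right-handed (so a half turn about x gives the same grasp; the last joint's range is limited). The gripper opens to 85 mm and grips with 20 to 120 N. Pads are 22 mm wide; open, the fingers measure 114 mm over their backs; the gripper's body (76 mm by 85 mm) begins 54 mm behind the grasp point. The pads swing forward as they close: fully open they stand 13 mm farther back than shut.
Start: joints at [1.099, 0.332, -0.065, 1.46, 0.022, 1.35, -0.088], TCP at [0.271, -0.563, 0.231] pointing down, gripper open.
Joint ranges: [-2.6, 2.6], [-0.5, 2.12], [-1.47, 1.34], [0.16, 2.42], [-1.27, 4.41], [0.06, 2.06], [-2.6, 2.6]. Speed limits (rad/s): [2.22, 2.22, 2.79, 2.79, 3.14, 3.14, 3.14].

### API

Orientations are given as a unit quaternion [w, x, y, z].
In Python, from workcell import ctrl gives the robot as it stands.
- The arm moves only by the tool jog_arm, never from a script. Its argument "plan" is a list of rows, each a list of 3 entries, a list of its own where there are three numbers: the shift along the tool's x, y, z in cm, then the turn, a rotation vector about the tool's x, y, z in degrees, then the closure, from 0 (fully open) to 1 (shut). A call has 1 to 10 rows; each row shifts and turns the commanded pose from where the row before left it, along the tool's axes as they then stand; what a row does not reach is not made up. A row lasts 1/8 s, in which the tool goes at most 62.5 mm and 10.7 degrees, less where a joint would pass 70% of its speed; a pose out of reach is approached as far as the arm can. A call is refused whole if a number of a shift passes 6.25 or a number of a turn 10.7, either way. A call with a gripper value outside its range is refused whole. The fingers move at their own pace and stop on an object; "grip_force" is the grip in N (left out, the last holds). Time passes only in rows, so rows that do not move let the fingers close. It gives the time, the measured TCP pose, the force and the opening at its end, in the units of the state.
- ctrl.observe(): the state, without advancing time (a new reading comes with each control period).
- ctrl.capture(name): name is "scene" or "side" or "wrist"; returns a dict with "color" (400x640x3 uint8, blue, green, red), "camera_matrix" (3x3 intrinsics, pixels), "origin" and "rotation" of the camera in the world. Camera axes: x right, y up, looking along -z (the intrinsics and any distortion apply to the point x, -y, -z); pixel columns grow to the right and rows downward; lengths in m; the calibration is good to about 2 mm. A picture is of the moment at which its call begins. There is no depth.
- ctrl.finish_job(): hands the job in, once; it reports no verdict.
The state is a dict: "time_s": time; "joint_pos": joint angles; "qd": joint speeds; "joint_efforts": joint torques, N m; "tcp_pos": TCP position; "tool_rot": TCP orientation; "contact_force": force on the tool from outside, world axes, zero at the start; "ft_torque": the same for the moment, N m; "width": finger opening in m.
Only numpy, scipy, OpenCV 4.12 (cv2) and the standard library are available. Lean on these libraries where they do the work, as an engineer would, in place of code of your own. Each camera call takes 0.05 s, during which the arm holds its last target.

### The job

Cover the tray of stones on the fixture so that it can be turned over: of the two dark handled plates, take the one whose two holes are spaced like the fixture's two pins and lower it over the pins, keeping hold of it until it is all but down, so that it lies flush on the tray; then let go. Leave the other plate where it is.

Things in the scene. Friction and masses are not known exactly. Their poses are not given: they have to be found in the camera images.
- cover_grip (a point): Centre of the matching cover plate's black handle bar (50 x 18 x 24 mm, x y z, on two posts, 22 mm free below it), 42 mm above the plate's underside. Plate: dark metal, 180 x 86 x 8 mm, about 0.3 kg, lying flat on the table, handle up; two round 24 mm through holes on its x axis, 65 mm either side of the centre (130 mm apart). Same after a half turn about z (up).
- other_grip (a point): The same point of the other plate: same size, colour and handle, but its two 24 mm holes are only 82 mm apart, close to the handle, so it does not fit the fixture. Leave it where it is.
- fixture_seat (a point): Centre of the top of the white stone tray on the fixture, midway between the two pins, 30 mm above the table. The plate's underside rests here, so the handle's centre ends 42 mm above this point, with the plate's x axis along the pins' line. x runs from pin to pin, z up; same after a half turn about z.
- fixture: Fixed aluminium base 200 x 100 x 14 mm (x y z), origin under its centre. On it a white tray of stones 92 x 82 mm and two steel pins on x, 65 mm either side of centre, on shoulders 32 mm wide level with the tray top (30 mm). Pins: 14 mm thick to 42 mm up, then tapering to 4 mm at 62 mm. Loose things near it and the plates lie under 10 mm; jars and bottles beyond under 100 mm.
There are look-alikes about, which are no part of the job. What is shaped like the part that bears cover_grip but yellow is not meant.

How it is judged:
On the way:
1. the held plate is brought down over both pins: less than 15 mm above its seat, within 12 mm of centre, while the gripper still touches it (z of cover_grip in the frame of fixture_seat below 0.057 m and horizontal distance between cover_grip and fixture_seat below 0.012 m and angle between the x axis of cover_grip and the x axis of fixture_seat, either way round below 0.2 rad and contact force between the fingers and cover above 0.5 N), for 0.1 s.
At the end, for the whole second after the job is handed in: The matching cover plate lies flush on the tray with both pins through its holes (handle side up, within 4 mm of its seated height, 12 mm of centre, 10 degrees in yaw and 3.4 degrees of level), released and at rest; the other plate is within 30 mm of where it started (z of cover_grip in the frame of fixture_seat between 0.037 and 0.046 m and horizontal distance between cover_grip and fixture_seat below 0.012 m and angle between the x axis of cover_grip and the x axis of fixture_seat, either way round below 0.175 rad and angle between cover_grip's own z axis and vertical below 0.06 rad and linear speed of cover below 0.02 m/s and distance of other_grip from where it was at the start of the episode below 0.03 m); the robot touches nothing.
It fails at once if the other plate is moved by more than 30 mm (distance of other_grip from where it was at the start of the episode above 0.03 m).
It also fails if it takes over 48 s, if anything falls off the work surface, if the arm or the gripper's body presses on something with over 40 N, if the wrist force passes 120 N, or if a joint passes its speed limit or range.

## Working session

There is one attempt and no reset: what is moved stays moved. The work goes in short steps, Python scripts to look and compute and a tool call to move; the robot and the scene stay as the last step left them, time stands still between calls to the robot, and variables do not carry over. Pictures are saved under pics/ and viewed, and the job is handed in when it is done.

Besides the shell and the picture viewer there is one more tool, called after "Call:" by a JSON object that holds its "op" and its "data". jog_arm: Moves the arm, as the interface text tells. Its arguments: {"type":"object","properties":{"plan":{"type":"array","items":{"type":"array"}},"grip_force":{"type":"number"}},"required":["plan"]}

```bash
mkdir -p pics; ls; python3 - <<'E'
from workcell import ctrl
import cv2,numpy as np,pickle
s=ctrl.observe();print(s)
for n in("scene","side","wrist"):
    d=ctrl.capture(n);cv2.imwrite(f"pics/{n}0.png",d["color"]);pickle.dump(d,open(f"{n}0.pkl","wb"))
    print(n,d["camera_matrix"].tolist(),np.round(d["origin"],3),np.round(d["rotation"],3).tolist(),d.keys())
E
```

```text
pics
{'time_s': 0.0, 'joint_pos': array([ 1.09936876,  0.3328898 , -0.06471498,  1.46094958,  0.02159879,
        1.34991997, -0.08852603]), 'qd': array([ 8.61304267e-04, -1.89150034e-03,  3.80114571e-04,  3.81862774e-06,
        1.49165448e-03, -6.65206889e-04,  9.48643055e-05]), 'joint_efforts': array([-5.79348907e-04, -6.25443435e+01,  4.91358095e-02, -3.91604948e+01,
        1.61987019e-02,  1.01132621e-02,  3.45748117e-05]), 'tcp_pos': array([ 0.2710281 , -0.56274745,  0.23050084]), 'tool_rot': array([ 0.59827948,  0.37644968,  0.59918321, -0.37593455]), 'contact_force': array([ 0.52356705,  0.18962385, -0.43951627]), 'ft_torque': array([-0.05920106,  0.01932258,  0.01623005]), 'width': 0.0849297495056604}
scene [[408.5011987230994, 0.0, 315.1639380086956], [0.0, 408.5011987230994, 197.2657195664325], [0.0, 0.0, 1.0]] [ 0.982 -0.091  0.857] [0.717, 0.225, 0.201, 0.629] dict_keys(['color', 'camera_matrix', 'origin', 'rotation'])
side [[482.2654629642039, 0.0, 323.2120060309188], [0.0, 482.2654629642039, 197.72714241400527], [0.0, 0.0, 1.0]] [-0.129  0.755  0.931] [-0.276, -0.121, 0.379, 0.875] dict_keys(['color', 'camera_matrix', 'origin', 'rotation'])
wrist [[302.5093943050159, 0.0, 317.6814584052319], [0.0, 302.5093943050159, 203.83180585842518], [0.0, 0.0, 1.0]] [ 0.335 -0.534  0.373] [0.839, -0.117, 0.074, -0.527] dict_keys(['color', 'camera_matrix', 'origin', 'rotation'])
```

View pics/scene0.png

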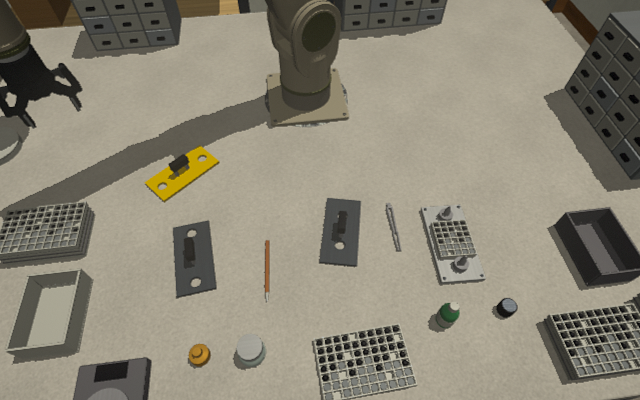

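View pics/side0.png

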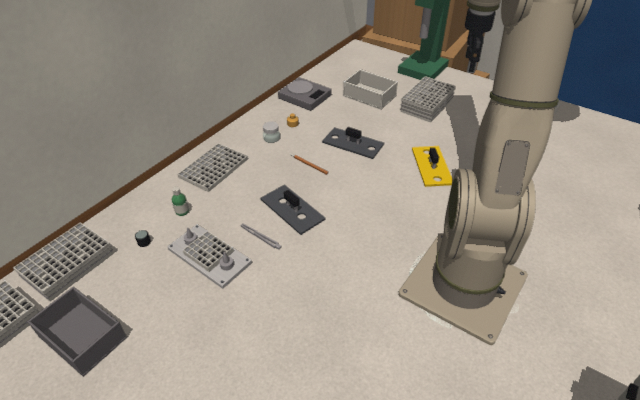

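View pics/wrist0.png

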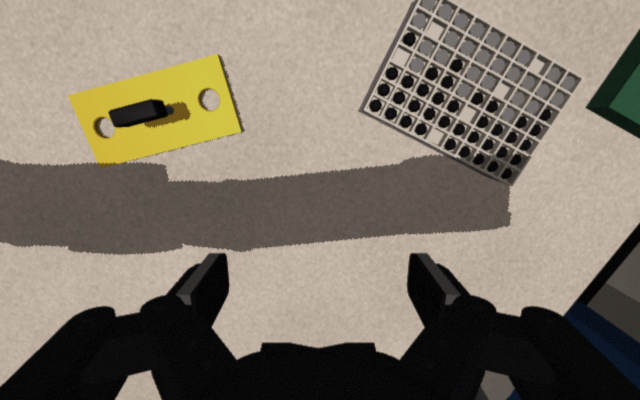

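The scene picture shows two dark plates, at about (194,258) and (340,232), a yellow look-alike at (183,173) and the fixture at (452,243). Next I measure them and enlarge the crops.

```bash
cat > h.py <<'E'
import cv2,numpy as np,pickle
def ray(d,px,z):
    K=d["camera_matrix"];R=np.array(d["rotation"])
    if R.shape!=(3,3):
        w,x,y,zz=R.ravel()
        R=np.array([[1-2*(y*y+zz*zz),2*(x*y-w*zz),2*(x*zz+w*y)],[2*(x*y+w*zz),1-2*(x*x+zz*zz),2*(y*zz-w*x)],[2*(x*zz-w*y),2*(y*zz+w*x),1-2*(x*x+y*y)]])
    o=np.array(d["origin"])
    p=np.atleast_2d(px).astype(float)
    v=np.c_[(p[:,0]-K[0,2])/K[0,0],-(p[:,1]-K[1,2])/K[1,1],-np.ones(len(p))]@R.T
    return o+v*((z-o[2])/v[:,2])[:,None]
def project(d,P):
    K=d["camera_matrix"];w,x,y,zz=np.ravel(d["rotation"])
    R=np.array([[1-2*(y*y+zz*zz),2*(x*y-w*zz),2*(x*zz+w*y)],[2*(x*y+w*zz),1-2*(x*x+zz*zz),2*(y*zz-w*x)],[2*(x*zz-w*y),2*(y*zz+w*x),1-2*(x*x+y*y)]])
    c=(np.atleast_2d(P)-d["origin"])@R
    return np.c_[K[0,2]+K[0,0]*c[:,0]/-c[:,2],K[1,2]-K[1,1]*c[:,1]/-c[:,2]]
E
python3 - <<'E'
from h import *
d=pickle.load(open("scene0.pkl","rb"));im=d["color"]
for x,y in((194,258),(180,258),(340,210),(340,232),(360,290)):print(x,y,im[y,x])
c=np.hstack([cv2.resize(im[210:310,150:240],None,fx=4,fy=4,interpolation=2),cv2.resize(im[185:285,295:385],None,fx=4,fy=4,interpolation=2)])
cv2.imwrite("pics/crop1.png",c)
cv2.imwrite("pics/crop2.png",cv2.resize(im[190:300,400:500],None,fx=5,fy=5,interpolation=2))
E
```

```text
194 258 [38 42 42]
180 258 [73 75 73]
340 210 [70 74 71]
340 232 [37 42 44]
360 290 [147 166 173]
```

View pics/crop1.png

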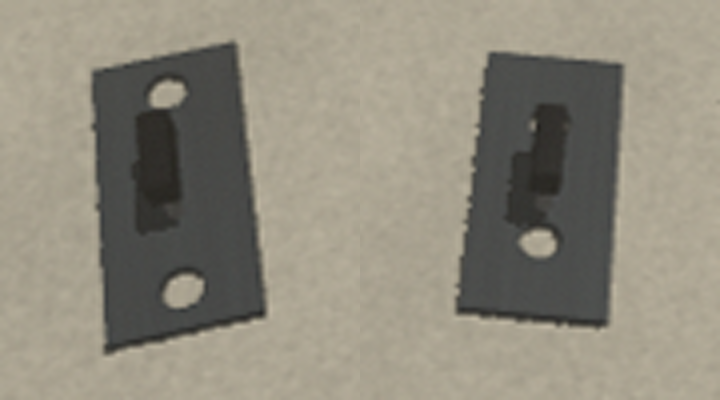

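View pics/crop2.png

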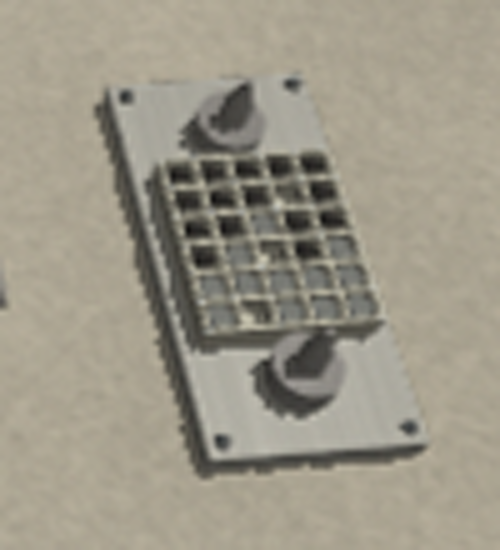

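```bash
python3 - <<'E'
from h import *
def rep(n,q,L):
    q=np.array(q)[:,:2];c=q.mean(0);e=(q[2]+q[3]-q[0]-q[1])/2;e2=(q[1]+q[2]-q[0]-q[3])/2
    print(n,np.round(c,4),"L",round(np.linalg.norm(e),4),"W",round(np.linalg.norm(e2),4),"yaw",np.degrees(np.arctan2(e[1],e[0])).round(2))
for cam,rois in(("scene",[(165,215,225,300),(315,190,365,270)]),("side",[(315,120,390,165),(255,180,330,235)])):
    d=pickle.load(open(cam+"0.pkl","rb"));im=d["color"]
    for (x0,y0,x1,y1) in rois:
        m=(im.max(2)<100).astype(np.uint8);z=np.zeros_like(m);z[y0:y1,x0:x1]=m[y0:y1,x0:x1]
        cs,h=cv2.findContours(z,cv2.RETR_CCOMP,cv2.CHAIN_APPROX_NONE)
        i=max(range(len(cs)),key=lambda i:cv2.contourArea(cs[i]))
        w=ray(d,cs[i][:,0],0.008)[:,:2]
        print(cam,"rect",cv2.minAreaRect((w*1000).astype(np.float32)))
        for j in range(len(cs)):
            if h[0][j][3]==i and cv2.contourArea(cs[j])>10:
                e=cv2.boundingRect(cs[j]);c=cs[j][:,0].mean(0)
                print("  hole px",c.round(1),"area",cv2.contourArea(cs[j]),ray(d,c,0.006)[0,:2].round(4))
d=pickle.load(open("scene0.pkl","rb"))
cr=lambda a:np.array(a,float)/5-0.4+[400,190]
rep("base",ray(d,cr([(107,88),(300,73),(425,445),(205,462)]),.014),0)
rep("tray",ray(d,cr([(160,165),(325,150),(382,322),(205,335)]),.03),0)
t=ray(d,cr([(247,85),(330,335)]),.061)[:,:2];print("tips",t.round(4),np.linalg.norm(t[1]-t[0]),t.mean(0),np.degrees(np.arctan2(*(t[1]-t[0])[::-1])))
im=pickle.load(open("side0.pkl","rb"))["color"]
cv2.imwrite("pics/crop3.png",np.hstack([cv2.resize(im[215:295,155:260],None,fx=4,fy=5,interpolation=2),cv2.resize(im[115:195,310:400],None,fx=4,fy=5,interpolation=2)]))
E
```

```text
scene rect ((519.0891723632812, -320.4036865234375), (182.57632446289062, 86.55471801757812), 6.532186508178711)
  hole px [195.3 282.2] area 82.5 [ 0.5826 -0.3132]
  hole px [191.4 233.3] area 66.0 [ 0.4544 -0.3276]
scene rect ((493.37164306640625, 27.796566009521484), (85.9157485961914, 183.01268005371094), 76.2108383178711)
  hole px [339.2 245.3] area 67.5 [0.5329 0.0188]
side rect ((514.4512939453125, -327.8819580078125), (180.8648681640625, 116.02812957763672), 5.8448052406311035)
  hole px [371.  148.4] area 30.0 [ 0.4495 -0.3244]
  hole px [334.5 137. ] area 26.0 [ 0.5779 -0.3089]
side rect ((487.4732360839844, 33.75279998779297), (87.47335052490234, 182.41690063476562), 76.25483703613281)
  hole px [301.  216.5] area 49.0 [0.4486 0.0426]
  hole px [282.2 200.8] area 39.5 [0.5285 0.0236]
base [0.5594 0.2788] L 0.1984 W 0.0981 yaw -3.24
tray [0.5604 0.2795] L 0.0903 W 0.0804 yaw -3.54
tips [[0.4946 0.2827]
 [0.6246 0.2773]] 0.13017837575482236 [0.55959914 0.28001261] -2.3501111177360143
```

View pics/crop3.png

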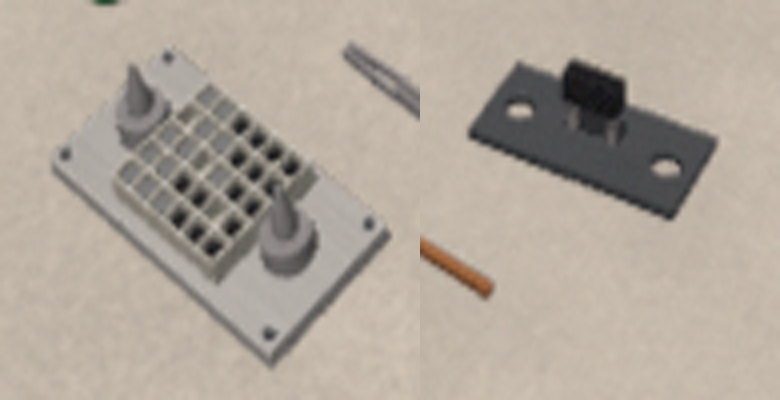

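Spacings: the left plate at (194,258) has its holes 129 mm apart, so it is the match. The plate at (340,232) has 82 mm, so it is the other one. The enlarged crop confirms it, with wide-set holes on the left plate and one near the handle on the right plate. Now I work out the hover move.

```bash
cat >> h.py <<'E'
from scipy.spatial.transform import Rotation as Ro
def goal(s,p,yaw):
    """tool pointing down, jaw (z) along plate y. prints shift in current tool cm and rotation vec deg about tool"""
    R=Ro.from_quat(np.roll(s["tool_rot"],-1)).as_matrix()
    best=None
    for f in(0,np.pi):
        y=np.radians(yaw)+f
        T=np.array([[0,0,-1.],[-np.sin(y),np.cos(y),0]])
        X=np.array([0,0,-1.]);Z=np.array([-np.sin(y),np.cos(y),0]);Y=np.cross(Z,X)
        G=np.c_[X,Y,Z]; rv=Ro.from_matrix(R.T@G).as_rotvec(degrees=True)
        print("rot opt",rv.round(2))
    print("R",R.round(3).tolist())
    print("tcp",np.round(s["tcp_pos"],4),"shift tool cm",(R.T@(np.array(p)-s["tcp_pos"])*100).round(2),"joints",np.round(s["joint_pos"],2),"w",round(s["width"],4),"t",s["time_s"],"F",np.round(s["contact_force"],1))
E
python3 - <<'E'
from h import *
from workcell import ctrl
goal(ctrl.observe(),[.516,-.319,.15],6.7)
E
```

```text
rot opt [-1.6098e+02 -1.0000e-02 -8.0000e-02]
rot opt [ 1.902e+01 -6.000e-02  1.000e-02]
R [[-0.0, 0.901, 0.434], [0.001, 0.434, -0.901], [-1.0, -0.0, -0.001]]
tcp [ 0.2711 -0.5629  0.2307] shift tool cm [  8.09  32.65 -11.34] joints [ 1.1   0.33 -0.06  1.46  0.02  1.35 -0.09] w 0.0854 t 0.15 F [-0.1 -0.4  0.2]
```

Call:
{"op": "jog_arm", "data": {"plan": [[[0.3,4.1,-1.4],[0,0,0],0.4],[[0.3,4.1,-1.4],[0,0,0],0.4],[[0.3,4.1,-1.4],[0,0,0],0.4],[[0.3,4.1,-1.4],[0,0,0],0.4],[[0.3,4.1,-1.4],[0,0,0],0.4],[[0.3,4.1,-1.4],[0,0,0],0.4],[[0,4.0,-1.4],[9.5,0,0],0.4],[[0,0,0],[9.5,0,0],0.4],[[0,0,0],[0,0,0],0.4]]}}

```text
time_s: 1.27
tcp_pos: [0.4864, -0.3505, 0.213]
tool_rot: [0.529, 0.469, 0.529, -0.47]
contact_force: [0.6, 0.9, -0.2]
width: 0.0511
```

```bash
python3 - <<'E'
from h import *
from workcell import ctrl
d=ctrl.capture("wrist");cv2.imwrite("pics/wrist1.png",d["color"]);pickle.dump(d,open("wrist1.pkl","wb"))
goal(ctrl.observe(),[.516,-.319,.15],6.7)
print(d["origin"])
E
```

```text
rot opt [-1.798e+02 -5.000e-02  1.000e-02]
rot opt [0.2  0.   0.03]
R [[-0.001, 0.993, 0.12], [-0.0, 0.12, -0.993], [-1.0, -0.001, 0.0]]
tcp [ 0.486  -0.351   0.2131] shift tool cm [ 6.31  3.37 -2.82] joints [ 0.71  0.29 -0.19  1.55  0.06  1.3  -0.94] w 0.0514 t 1.325 F [ 0.  -0.1  0.1]
[ 0.55630633 -0.3434264   0.35580202]
```

View pics/wrist1.png

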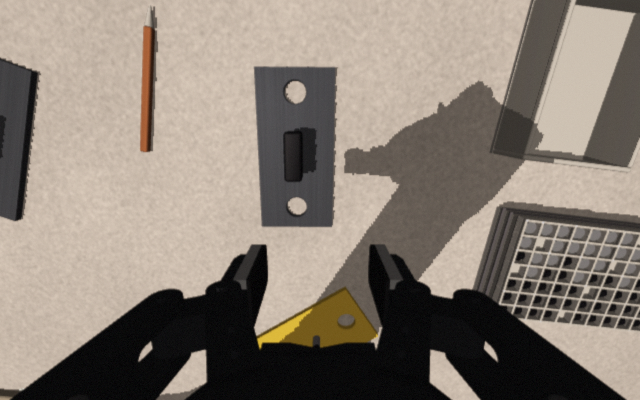

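The wrist view shows the matching plate at about (295,147), with holes at (295,92) and (297,206) and the handle at (292,157).

```bash
python3 - <<'E'
from h import *
d=pickle.load(open("wrist1.pkl","rb"));im=d["color"]
m=(im.max(2)<100).astype(np.uint8);z=np.zeros_like(m);z[55:235,245:345]=m[55:235,245:345]
cs,h=cv2.findContours(z,cv2.RETR_CCOMP,cv2.CHAIN_APPROX_NONE)
H=[]
for c,hh in zip(cs,h[0]):
    a=cv2.contourArea(c)
    if hh[3]>=0 and a>100:
        p=c[:,0].mean(0);H.append(ray(d,p,.004)[0,:2]);print(p.round(1),a,H[-1].round(4))
    elif hh[3]<0 and a>1000: print(cv2.minAreaRect((ray(d,c[:,0],.008)[:,:2]*1000).astype(np.float32)))
H=np.array(H);v=H[0]-H[1];print(H.mean(0),np.linalg.norm(v),np.degrees(np.arctan2(v[1],v[0])))
m=(im.max(2)<28).astype(np.uint8);z=np.zeros_like(m);z[120:190,275:325]=m[120:190,275:325]
cs,_=cv2.findContours(z,0,1);c=max(cs,key=cv2.contourArea);print("bar px",cv2.boundingRect(c),ray(d,[[c[:,0,0].min(),155],[c[:,0,0].max(),155],[292,c[:,0,1].min()],[292,c[:,0,1].max()]],.054)[:,:2].round(4).tolist())
E
```

```text
((515.8646850585938, -323.35955810546875), (177.9404754638672, 86.1068115234375), 6.4493021965026855)
[297.  205.2] 297.0 [ 0.4516 -0.3304]
[295.7  91.8] 411.5 [ 0.58   -0.3161]
[ 0.51577601 -0.32321258] 0.12916312728297005 -173.633546566891
bar px (285, 130, 19, 51) [[0.5166, -0.3153], [0.5188, -0.333], [0.5415, -0.3199], [0.4923, -0.3246]]
```

Call:
{"op": "jog_arm", "data": {"plan": [[[3,1.7,-1.2],[0,0,0],0.4],[[3,1.6,-1.3],[0,0,0],0.4],[[3,0,0],[0,0,0],0.4],[[3,0,0],[0,0,0],0.4],[[0,0,0],[0,0,0],0.4]], "grip_force": 70}}

```text
time_s: 1.95
tcp_pos: [0.5143, -0.322, 0.0911]
tool_rot: [0.527, 0.469, 0.53, -0.47]
contact_force: [-0.9, -0.5, -0.1]
width: 0.0512
```

```bash
python3 - <<'E'
from h import *
from workcell import ctrl
d=ctrl.capture("wrist");cv2.imwrite("pics/wrist2.png",d["color"])
goal(ctrl.observe(),[.516,-.3225,.023],6.5)
E
```

```text
rot opt [-1.7972e+02 -1.2000e-01 -7.0000e-02]
rot opt [ 0.28 -0.05  0.07]
R [[-0.001, 0.993, 0.118], [0.001, 0.118, -0.993], [-1.0, -0.001, -0.001]]
tcp [ 0.5154 -0.3225  0.0931] shift tool cm [7.01 0.07 0.01] joints [ 0.65  0.42 -0.21  1.66  0.09  1.08 -1.04] w 0.0512 t 2.0 F [-0.6 -0.1  0.2]
```

View pics/wrist2.png

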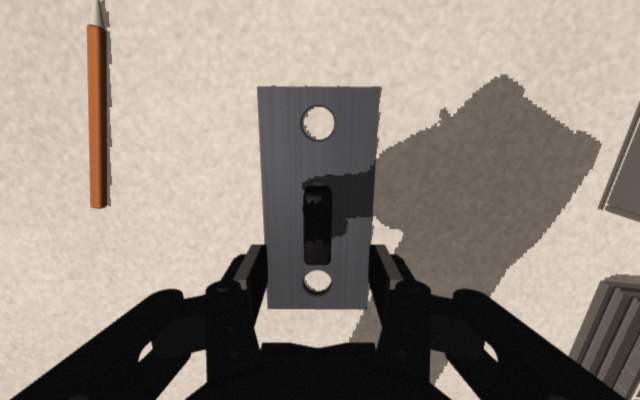

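The handle at (317,225) sits midway between the fingers (245 and 390). I go down, close and lift a little.

Call:
{"op": "jog_arm", "data": {"plan": [[[2.5,0.05,0],[0,0,0],0.4],[[2.5,0,0],[0,0,0],0.4],[[2.0,0,0],[0,0,0],0.4],[[0,0,0],[0,0,0],0.4],[[0,0,0],[0,0,0],1],[[0,0,0],[0,0,0],1],[[0,0,0],[0,0,0],1],[[0,0,0],[0,0,0],1]], "grip_force": 70}}

```text
time_s: 3.0
tcp_pos: [0.5175, -0.3224, 0.0248]
tool_rot: [0.529, 0.47, 0.528, -0.47]
contact_force: [-0.1, 0.1, 6.9]
width: 0.0168
```

Call:
{"op": "jog_arm", "data": {"plan": [[[-2,0,0],[0,0,0],1],[[-4,0,0],[0,0,0],1],[[-4,0,0],[0,0,0],1],[[-3,0,0],[0,0,0],1],[[0,0,0],[0,0,0],1]]}}

```text
time_s: 3.62
tcp_pos: [0.518, -0.3227, 0.1569]
tool_rot: [0.53, 0.47, 0.527, -0.47]
contact_force: [0.1, -0.2, -2.6]
width: 0.0173
```

```bash
python3 - <<'E'
from h import *
from workcell import ctrl
for n in("wrist","scene"):
    d=ctrl.capture(n);cv2.imwrite(f"pics/{n}3.png",d["color"]);pickle.dump(d,open(n+"3.pkl","wb"))
goal(ctrl.observe(),[.56,.2785,.15],-3)
E
```

```text
rot opt [-1.7028e+02 -3.0000e-02 -0.0000e+00]
rot opt [ 9.72 -0.    0.02]
R [[-0.0, 0.993, 0.117], [0.0, 0.117, -0.993], [-1.0, -0.0, -0.0]]
tcp [ 0.5163 -0.3219  0.1531] shift tool cm [  0.31  11.36 -59.11] joints [ 0.65  0.36 -0.21  1.6   0.08  1.19 -1.03] w 0.017 t 3.725 F [-0.6 -0.6 -4.5]
```

View pics/wrist3.png

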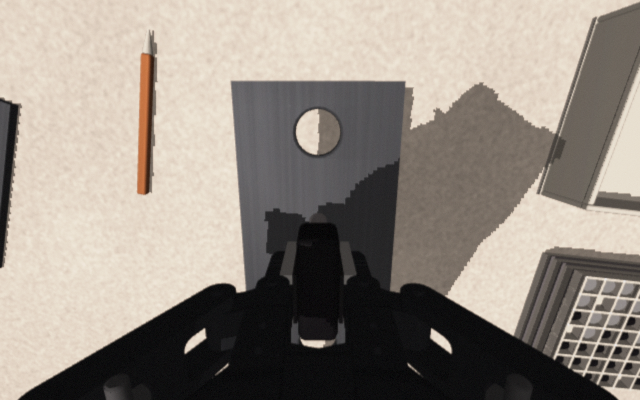

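View pics/scene3.png

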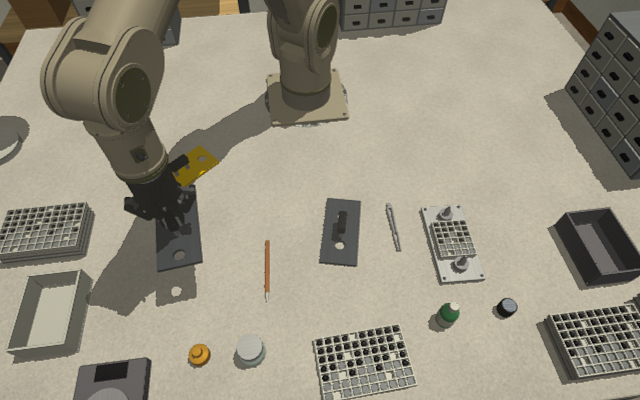

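The plate is held level, with the front hole at (318,132) and the bar at (318,280). In the scene view the other plate hasn't moved. I swing towards the fixture and stop short to view it with the wrist camera.

Call:
{"op": "jog_arm", "data": {"plan": [[[-0.5,0.3,-3],[0,0,0],1],[[-0.5,0.3,-5],[0,0,0],1],[[-0.5,0.3,-5],[0,0,0],1],[[-0.5,0.3,-5],[0,0,0],1],[[-0.5,0.3,-5],[0,0,0],1],[[-0.5,0.3,-5],[0,0,0],1],[[-0.5,0.3,-5],[0,0,0],1],[[-0.5,0.3,-5],[0,0,0],1],[[0,0.3,-5],[9.5,0,0],1],[[0,0.3,-3],[0,0,0],1]]}}

```text
time_s: 4.97
tcp_pos: [0.4962, 0.1406, 0.1921]
tool_rot: [-0.487, -0.511, -0.488, 0.513]
contact_force: [1.8, -1.0, -3.1]
width: 0.0171
```

Call:
{"op": "jog_arm", "data": {"plan": [[[0,0,0],[0,0,0],1],[[0,0,0],[0,0,0],1]]}}

```text
time_s: 5.22
tcp_pos: [0.4972, 0.1371, 0.1921]
tool_rot: [-0.487, -0.511, -0.488, 0.513]
contact_force: [0.4, -0.2, -3.3]
width: 0.0169
```

```bash
python3 - <<'E'
from h import *
from workcell import ctrl
for n in("wrist",):
    d=ctrl.capture(n);cv2.imwrite(f"pics/{n}4.png",d["color"]);pickle.dump(d,open(n+"4.pkl","wb"))
goal(ctrl.observe(),[.56,.2785,.15],-3)
E
```

```text
rot opt [-1.7985e+02 -1.3000e-01  8.0000e-02]
rot opt [0.15 0.05 0.08]
R [[-0.002, 0.999, -0.05], [-0.001, -0.05, -0.999], [-1.0, -0.001, 0.001]]
tcp [0.4974 0.1368 0.1924] shift tool cm [  4.22   5.55 -14.47] joints [ 0.14  0.16 -0.54  1.77  0.09  1.23 -2.05] w 0.0167 t 5.275 F [-0.4 -0.3 -2.9]
```

View pics/wrist4.png

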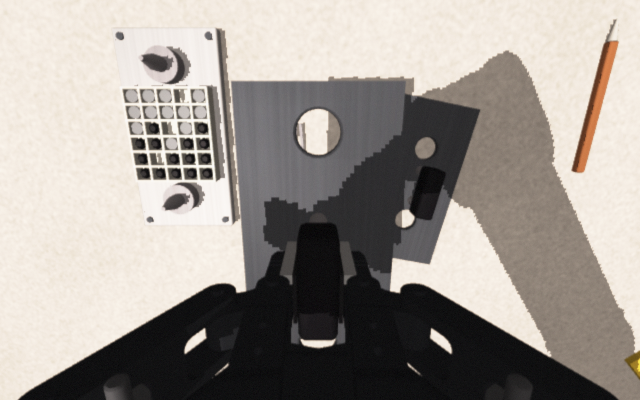

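```bash
python3 - <<'E'
from h import *
d=pickle.load(open("wrist4.pkl","rb"));im=d["color"]
cv2.imwrite("pics/crop4.png",cv2.resize(im[15:235,105:245],None,fx=2.7,fy=2.7,interpolation=2))
E
```

```text
(no output)
```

View pics/crop4.png

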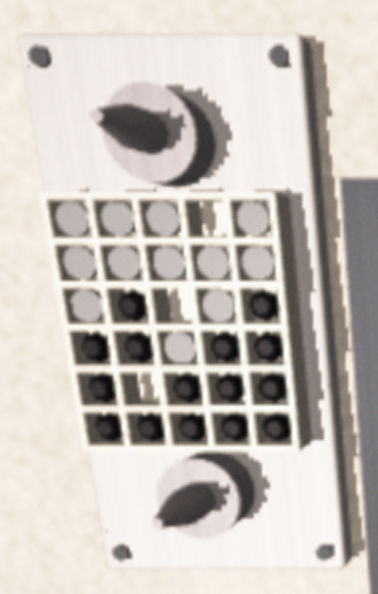

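```bash
python3 - <<'E'
from h import *
d=pickle.load(open("wrist4.pkl","rb"))
cr=lambda a:np.array(a,float)/2.7-.3+[105,15]
def rep(n,a,z):
    q=ray(d,cr(a),z)[:,:2]
    if len(q)==4:q=np.array([q[3]+q[2],q[0]+q[1]])/2
    else:q=q[::-1]
    v=q[1]-q[0];print(n,q.mean(0).round(4),np.linalg.norm(v).round(4),np.degrees(np.arctan2(v[1],v[0])).round(2))
rep("base",[(22,37),(300,37),(345,567),(108,567)],.014)
rep("screws",[(40,57),(280,57),(325,552),(121,552)],.014)
rep("tray",[(42,196),(272,190),(302,445),(88,447)],.03)
rep("tips",[(97,116),(158,523)],.062)
rep("shoulders",[(153,132),(203,495)],.03)
# held plate far hole, handle mid
for z in(.15,.152,.154): print(ray(d,[318,132],z)[0,:2].round(4))
# side cam
s=pickle.load(open("side0.pkl","rb"))
t=ray(s,np.array([(132,66),(275,182)])/np.array([4,5])+[155,215],.062)[:,:2];print("side tips",t,t.mean(0))
E
```

```text
base [0.5565 0.2785] 0.1971 -2.9
screws [0.5567 0.2794] 0.1842 -2.74
tray [0.5575 0.2784] 0.0899 -1.71
tips [0.5567 0.279 ] 0.1298 -2.69
shoulders [0.5576 0.2774] 0.1287 -2.4
[0.559  0.1328]
[0.5591 0.1328]
[0.5592 0.1328]
side tips [[0.61813233 0.27848626]
 [0.49315309 0.28270219]] [0.55564271 0.28059422]
```

Call:
{"op": "jog_arm", "data": {"plan": [[[0,1.4,-3.5],[0,0,0],1],[[0,1.4,-4],[0,0,0],1],[[0,1.4,-4],[0,0,0],1],[[0,1.25,-3],[0.4,0,0],1],[[3,0,0],[0,0,0],1],[[3,0,0],[0,0,0],1],[[2.5,0,0],[0,0,0],1],[[0,0,0],[0,0,0],1],[[0,0,0],[0,0,0],1]]}}

```text
time_s: 6.4
tcp_pos: [0.5599, 0.2798, 0.1093]
tool_rot: [0.486, 0.514, 0.485, -0.514]
contact_force: [0.5, 0.4, -1.8]
width: 0.0169
```

```bash
python3 - <<'E'
from h import *
from workcell import ctrl
for n in("wrist","scene","side"):
    d=ctrl.capture(n);cv2.imwrite(f"pics/{n}5.png",d["color"]);pickle.dump(d,open(n+"5.pkl","wb"))
    if n=="scene":a=d["color"][150:300,390:510]
    if n=="side":b=d["color"][150:300,140:290]
cv2.imwrite("pics/crop5.png",np.hstack([cv2.resize(a,(352,440),interpolation=2),cv2.resize(b,(440,440),interpolation=2)]))
goal(ctrl.observe(),[.559,.279,.054],-2.7)
E
```

```text
rot opt [ 1.7949e+02 -1.6000e-01  7.0000e-02]
rot opt [-0.51 -0.04 -0.1 ]
R [[0.002, 0.998, -0.056], [0.001, -0.056, -0.998], [-1.0, 0.002, -0.001]]
tcp [0.5599 0.2803 0.1096] shift tool cm [ 5.56 -0.09  0.14] joints [-0.11  0.48 -0.56  1.58  0.27  1.16 -2.35] w 0.0169 t 6.55 F [-0.1 -0.3 -3.4]
```

View pics/wrist5.png

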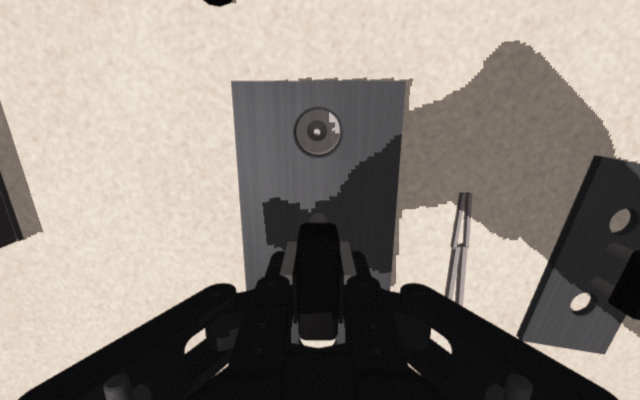

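View pics/crop5.png

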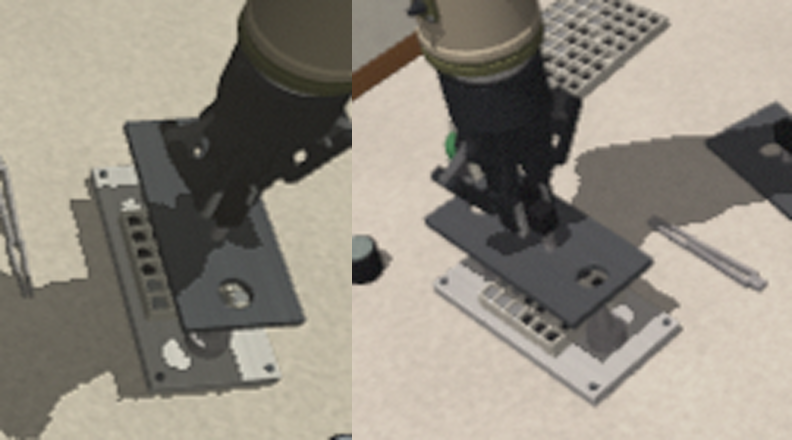

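Through the front hole at (318,132) the pin tip shows at (317,131), so the plate is centred. I lower it slowly.

Call:
{"op": "jog_arm", "data": {"plan": [[[1,-0.05,0.1],[-0.4,0,0],1],[[1,0,0],[0,0,0],1],[[1,0,0],[0,0,0],1],[[1,0,0],[0,0,0],1],[[0.8,0,0],[0,0,0],1],[[0,0,0],[0,0,0],1],[[0,0,0],[0,0,0],1]]}}

```text
time_s: 7.42
tcp_pos: [0.5588, 0.2794, 0.0606]
tool_rot: [0.488, 0.512, 0.488, -0.512]
contact_force: [0.8, -0.8, -2.8]
width: 0.0168
```

```bash
python3 - <<'E'
from h import *
from workcell import ctrl
for n in("wrist","scene","side"):
    d=ctrl.capture(n);cv2.imwrite(f"pics/{n}6.png",d["color"]);pickle.dump(d,open(n+"6.pkl","wb"))
    if n=="scene":a=d["color"][150:300,390:510]
    if n=="side":b=d["color"][150:300,140:290]
cv2.imwrite("pics/crop6.png",np.hstack([cv2.resize(a,(352,440),interpolation=2),cv2.resize(b,(440,440),interpolation=2)]))
goal(ctrl.observe(),[.559,.279,.054],-2.7)
E
```

```text
rot opt [ 1.7991e+02 -7.0000e-02  3.0000e-02]
rot opt [-0.09 -0.02 -0.04]
R [[0.001, 0.999, -0.049], [0.0, -0.049, -0.999], [-1.0, 0.001, -0.0]]
tcp [0.5589 0.2794 0.0608] shift tool cm [0.68 0.01 0.04] joints [-0.12  0.54 -0.54  1.62  0.31  1.07 -2.37] w 0.0168 t 7.575 F [ 0.6 -0.2 -2.6]
```

View pics/crop6.png

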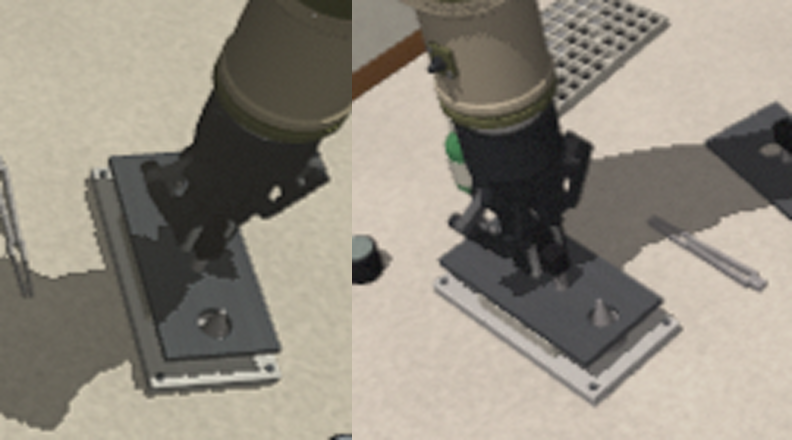

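View pics/wrist6.png

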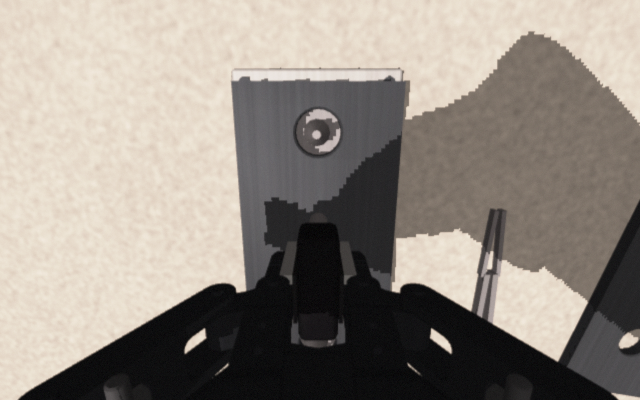

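The pins stand in both holes and the front pin tip (317,132) is central, with no contact force. About 6–7 mm remain.

Call:
{"op": "jog_arm", "data": {"plan": [[[0.3,0,0],[0,0,0],1],[[0.2,0,0],[0,0,0],1],[[0.1,0,0],[0,0,0],1],[[0,0,0],[0,0,0],1],[[0,0,0],[0,0,0],1]]}}

```text
time_s: 8.2
tcp_pos: [0.5586, 0.2792, 0.0548]
tool_rot: [-0.488, -0.512, -0.488, 0.512]
contact_force: [-3.9, -2.2, 5.5]
width: 0.0168
```

Vertical force went from -3 to +5.5 N, so the plate is on its seat. I release and rise straight up.

Call:
{"op": "jog_arm", "data": {"plan": [[[0,0,0],[0,0,0],0.4],[[0,0,0],[0,0,0],0.4],[[0,0,0],[0,0,0],0.4],[[0,0,0],[0,0,0],0.4],[[-2,0,0],[0,0,0],0.4],[[-4,0,0],[0,0,0],0.4],[[-4,0,0],[0,0,0],0.4],[[-4,0,0],[0,0,0],0.4],[[-2,-5,0],[0,0,0],0.4],[[0,-5,0],[0,0,0],0.4]]}}

```text
time_s: 9.45
tcp_pos: [0.4582, 0.2853, 0.2175]
tool_rot: [0.488, 0.514, 0.487, -0.51]
contact_force: [-0.2, 0.8, 1.0]
width: 0.0514
```

Call:
{"op": "jog_arm", "data": {"plan": [[[0,-3,0],[0,0,0],0.4],[[0,0,0],[0,0,0],0.4],[[0,0,0],[0,0,0],0.4]]}}

```text
time_s: 9.82
tcp_pos: [0.4296, 0.2855, 0.2153]
tool_rot: [0.488, 0.513, 0.487, -0.512]
contact_force: [-0.2, 0.0, -0.1]
width: 0.0515
```

```bash
python3 - <<'E'
from h import *
from workcell import ctrl
for n in("wrist","scene","side"):
    d=ctrl.capture(n);cv2.imwrite(f"pics/{n}7.png",d["color"]);pickle.dump(d,open(n+"7.pkl","wb"))
    if n=="scene":a=d["color"][150:300,390:510];sc=d["color"]
    if n=="side":b=d["color"][150:300,140:290]
cv2.imwrite("pics/crop7.png",np.hstack([cv2.resize(a,(352,440),interpolation=2),cv2.resize(b,(440,440),interpolation=2)]))
goal(ctrl.observe(),[.559,.279,.054],-2.7)
o=pickle.load(open("scene0.pkl","rb"))["color"]
print("other plate diff",cv2.absdiff(o[190:270,315:365],sc[190:270,315:365]).mean())
E
```

```text
rot opt [1.7986e+02 2.0000e-02 3.0000e-02]
rot opt [-0.14 -0.02  0.01]
R [[-0.0, 0.999, -0.05], [0.0, -0.05, -0.999], [-1.0, -0.0, -0.0]]
tcp [0.4296 0.2854 0.2144] shift tool cm [16.03 12.96  0.  ] joints [-0.07  0.16 -0.66  1.74  0.1   1.28 -2.37] w 0.0512 t 9.975 F [ 0.5  0.1 -0.2]
other plate diff 21.329166666666666
```

View pics/crop7.png

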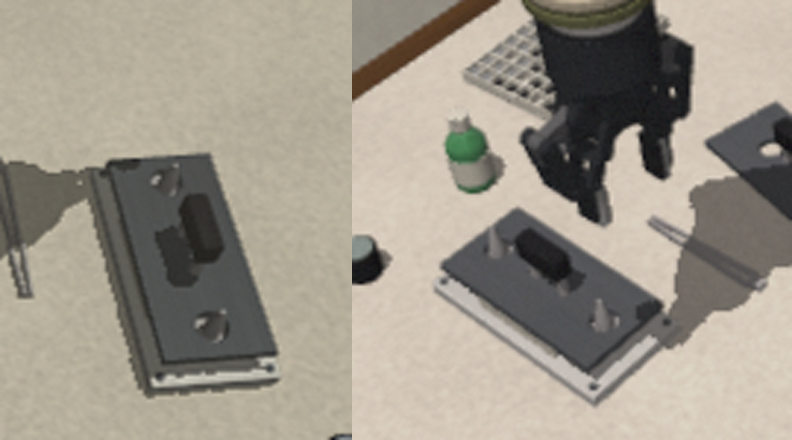

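View pics/wrist7.png

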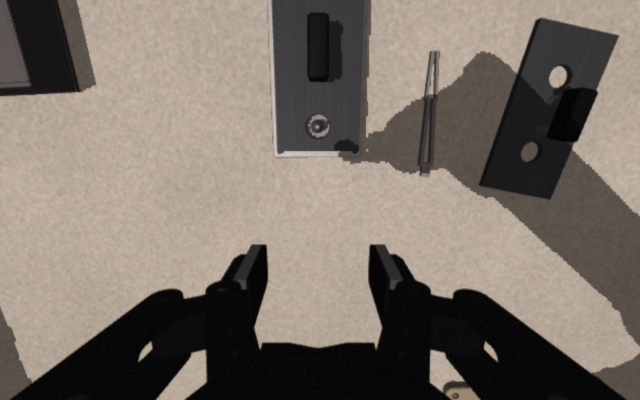

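Both pins stand through the holes and the gripper is clear. Next I check the seated height and the other plate numerically. The image difference there could just be the arm's shadow.

```bash
python3 - <<'E'
from h import *
import itertools
y=np.radians(-2.7);u=np.array([np.cos(y),np.sin(y)]);v=np.array([-u[1],u[0]])
for n,(x0,y0) in(("scene",(390,150)),("side",(140,150))):
    d=pickle.load(open(n+"7.pkl","rb"));im=cv2.resize(d["color"][y0:y0+150,x0:x0+130],None,fx=3,fy=3,interpolation=2)
    for z,col in((.038,(0,255,0)),(.050,(0,0,255))):
        P=[np.r_[np.array([.557,.2785])+a*.09*u+b*.043*v,z] for a,b in((1,1),(1,-1),(-1,-1),(-1,1))]
        q=(project(d,P)-[x0,y0]+.5)*3
        cv2.polylines(im,[q.astype(int)],True,col,1)
    cv2.imwrite(f"pics/ov_{n}.png",im)
a=cv2.imread("pics/ov_scene.png");b=cv2.imread("pics/ov_side.png");cv2.imwrite("pics/ov.png",np.hstack([a,b]))
d=pickle.load(open("scene7.pkl","rb"));e=pickle.load(open("scene0.pkl","rb"))
for k in(e,d):
    m=cv2.inRange(k["color"][190:275,310:370],(0,0,0),(88,88,88));print(cv2.boundingRect(m))
cv2.imwrite("pics/cmp.png",np.hstack([cv2.resize(k["color"][180:280,300:380],None,fx=4,fy=4) for k in(e,d)]))
E
```

```text
(9, 8, 41, 69)
(9, 8, 42, 69)
```

View pics/ov.png

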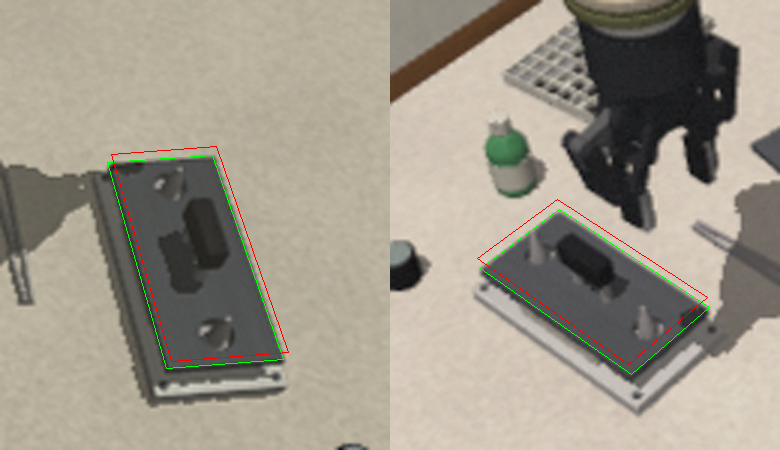

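View pics/cmp.png

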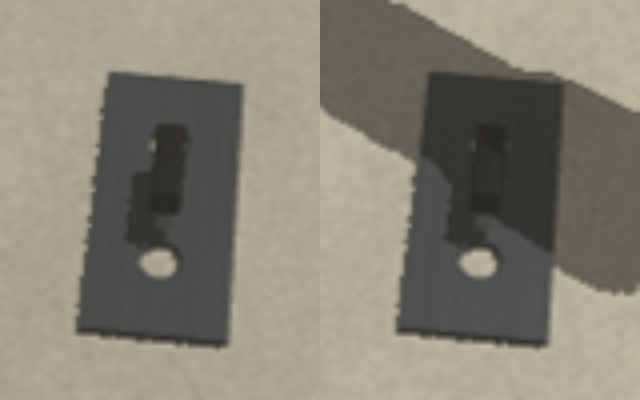

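The plate's outline fits the seated height (green, top face at 38 mm) in both views. The other plate is unmoved, with only a shadow across it, so I hand in.

```bash
python3 -c "
from workcell import ctrl
print(ctrl.finish_job())"
```

```text
the job is handed in; nothing more can be done
None
```

I lifted the matching plate (holes measured 129 mm apart, against 82 mm on the other), carried it over and lowered it onto both pins. I held it until the vertical force went from about -3 N to +5.5 N, then released it and backed the gripper clear. The job was handed in after about 10 s of the 48 s allowed; the hand-in gives no verdict.

**Final checks:**
- **Matching plate:** both pins stand through its holes, and its outline fits the seated height in the scene and side views.
- **Gripper:** it is clear of everything and reads about 0 N.
- **Other plate:** it hasn't moved. A raw image-difference check there came out high (21), but the plate's outline is the same to within a pixel, and the enlarged picture shows the arm's shadow lying across it.
- **Cameras:** the scene and side views disagreed by up to about 5 mm on where the plate lay. I took the wrist camera's readings for the grasp and the pin alignment.

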